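Lock the last stud on the creasing machine's cover

ROBOT

A 7-joint arm with a two-finger parallel gripper is mounted at the origin on the work surface. World frame = base frame: x ahead of the robot, y to its left, z up, the work surface at z = 0. Lengths are in m, angles in rad, forces in N, time in s.
With the tool pointing down it reaches from about 0.425 to 0.825 m from the base axis. Payload 3.6 kg.
Tool frame: the origin (TCP) lies on the centre line of the jaws, within the pads' length; the fingertips stand 17 mm ahead of it and the grasp point (between the pads) lies 2 mm behind it; z points along the fingers, y is the line along which they close (so a half turn about z gives the same grasp; the last joint's range is limited). The gripper opens to 85 mm and grips with 20 to 120 N. Pads are 22 mm wide; open, the fingers measure 114 mm over their backs; the gripper's body (76 mm by 85 mm) begins 54 mm behind the grasp point. The pads swing forward as they close: fully open they stand 13 mm farther back than shut.
Start: joints at [1.246, 0.615, -0.013, 1.423, 0.008, 1.103, -0.04], TCP at [0.191, -0.621, 0.225] pointing down, gripper open.
Joint ranges: [-3.12, 3.12], [-0.3, 2.06], [-1.34, 1.32], [0.26, 2.42], [-1.36, 4.5], [0.01, 1.98], [-2.84, 2.84]. Speed limits (rad/s): [2.79, 2.79, 3.14, 3.14, 3.14, 3.14, 3.14].

INTERFACE

Orientations are given as a unit quaternion [w, x, y, z].
In Python, from plant import robot gives the robot as it stands.
- The arm moves only by the tool step_arm, never from a script. Its argument "commands" is a list of rows, each a list of 5 numbers: the shift along the tool's x, y, z in mm, then the turn about the tool's z in rad, then the opening, from 0 (shut) to 1 (fully open). A call has 1 to 20 rows; each row is the pose to reach, as a shift and turn from the pose commanded when the call began, along the tool's axes at that moment; what a row does not reach only later rows make up. A row lasts 1/8 s, in which the tool goes at most 62.5 mm and 10.7 degrees, less where a joint would pass 70% of its speed; a pose out of reach is approached as far as the arm can. A call with a gripper value outside its range is refused whole. The fingers move at their own pace and stop on an object; the grip force is fixed at half the most. Time passes only in rows, so rows that repeat a pose let the fingers close. It gives the time, the measured TCP pose, the force, the opening and the grip force at its end, in the units of the state.
- robot.state(): the state, without advancing time (a new reading comes with each control period).
- robot.camera(name): name is "scene" or "top" or "wrist"; returns a dict with "img" (400x640x3 uint8, red, green, blue), "depth" (400x640 float32, m along the optical axis (not along the pixel's ray), 0 where there is no reading), "fx", "fy", "cx", "cy" (pixels), "R" (3x3) and "t" (3): a world point X has camera coordinates R X + t. Camera axes: x right, y down, z forward; pixel columns grow to the right and rows downward; lengths in m; the calibration is good to about 2 mm. A picture is of the moment at which its call begins.
- robot.finish_job(): hands the job in; it is judged then, once.
The state is a dict: "time_s": time; "joints": joint angles; "dq": joint speeds; "joint_torque": joint torques, N m; "tcp_pos": TCP position; "tool_rot": TCP orientation; "contact_force": force on the tool from outside, world axes, zero at the start; "ft_torque": the same for the moment, N m; "opening": finger opening in m; "grip_force": force on a finger pad.
Only numpy, scipy, OpenCV 4.12 (cv2) and the standard library are available. Lean on these libraries where they do the work, as an engineer would, in place of code of your own. Each camera call takes 0.05 s, during which the arm holds its last target. There are 200 camera calls.

TASK

The grey service cover on top of the bench creasing machine is held by four quarter-turn studs; three are locked and one still stands proud. Push that one fully in against its spring and, keeping it pushed in, turn it a quarter turn clockwise (seen from above) until its bar points the same way as the others, then let go so that it stays locked down. Never force it round while it is not pushed in, and do not knock over the small paste jar standing on the cover.

Things in the scene. Friction and masses are not known exactly. Their poses are not given: they have to be found in the camera images.
- stud_grip (a point): Grip point of the open stud: a dark steel bar 40 mm long, 12 thick, 36 tall, on a 34 mm round flange. On the stud's axis, 12 mm below the bar's top, 24 mm above the flange, 50 mm above the cover while out. x along the bar, y across it, z up; moves and turns with the stud. It stands 13 mm higher than the 3 locked ones; its bar lies along the machine's x (square to the roller), theirs along y.
- stud_press (a joint): How far the open stud is pushed straight down, in m: 0 out, 0.018 fully in at its stop. A spring pushes back, 4 N when out, 10 N at the stop. It can turn only while pushed in more than 0.013; once turned it hooks under the cover and, let go, springs up only to about 0.013. Unturned, it springs right out again.
- stud_turn (a joint): Turn of the open stud in rad, clockwise seen from above: 0 to 0.1 at the start (open), 1.571 locked, with a stop at each end. Turns easily (about 0.05 N m) while pushed in; its slot leaves it only about 0.2 rad of play while not. It stays where it is left.
- machine: Green bench creasing machine, fixed; grey metal cover 216 x 310 mm, its top 84 mm above the table. Origin on the table under the cover's centre; y along the steel roller, which lies at x = +155 mm, its top and end cheeks up to 56 mm above the cover. Four like studs, each in a brass washer, at x = +-65, y = +-105 mm: any one may be the open one. The locked three do not move.
- paste_jar: Small closed paste jar, 42 mm across, 55 mm tall, white cap, loose on the middle of the cover between the studs; origin at the centre of its underside, z up when upright. Leave it standing.
Not all that is in view belongs to the job. Leave any green or turquoise look-alike of the paste_jar alone.

How it is judged:
On the way:
1. the open stud is pushed in deep enough to turn (value of joint stud_press above 0.0115 m), for 0.1 s.
At the end, for the whole second after the job is handed in: The stud is locked: turned at least 75 of its 90 degrees clockwise and staying down by itself, at least 10.5 mm in; the paste jar is upright (value of joint stud_press above 0.0105 m and value of joint stud_turn above 1.31 rad and angle between paste_jar's own z axis and vertical below 0.3 rad); the robot touches nothing.
It fails at once if the paste jar is tipped over (angle between paste_jar's own z axis and vertical above 0.7 rad).
It fails at once if the stud is forced round against its slot without being pushed in (value of joint stud_turn above 0.4 rad and value of joint stud_press below 0.009 m).
It also fails if it takes over 34 s, if anything falls off the work surface, if the arm or the gripper's body presses on something with over 40 N, if the wrist force passes 120 N, or if a joint passes its speed limit or range.

## Working session

There is one attempt and no reset: what is moved stays moved. The work goes in short steps, Python scripts to look and compute and a tool call to move; the robot and the scene stay as the last step left them, time stands still between calls to the robot, and variables do not carry over. Pictures are saved under pics/ and viewed, at most 10 in all, crops included, and the job is handed in when it is done.

Besides the shell and the picture viewer there is one more tool, called after ">>>" by a JSON object that holds its "op" and its "data", one argument or row to a line. step_arm: Moves the arm, as the interface text tells. Its arguments: {"type":"object","properties":{"commands":{"type":"array"}},"required":["commands"]}

```bash
mkdir -p pics
cat > h.py <<'E'
import numpy as np, cv2
from plant import robot
def save(c,n): cv2.imwrite('pics/'+n,cv2.cvtColor(c['img'],cv2.COLOR_RGB2BGR))
def ray(c,u,v,z):
    d=c['R'].T@np.array([(u-c['cx'])/c['fx'],(v-c['cy'])/c['fy'],1]); o=-c['R'].T@c['t']
    return o+d*(z-o[2])/d[2]
def pts(c):
    v,u=np.mgrid[:400,:640]; Z=c['depth']
    P=np.stack([(u-c['cx'])/c['fx']*Z,(v-c['cy'])/c['fy']*Z,Z],-1)
    return (P-c['t'])@c['R']
E
python3 - <<'E'
from h import *
import pickle
for n in ('top','scene'):
    c=robot.camera(n); save(c,n+'1.png'); pickle.dump(c,open(n+'.pkl','wb'))
    print(n,-c['R'].T@c['t'],c['fx'],c['R'].round(2).tolist())
s=robot.state(); print(s['tcp_pos'],s['tool_rot'],s['opening'],s['time_s'])
E
```

```text
top [0.4222182  0.03696543 0.80819904] 457.86996320555266 [[0.02, -1.0, 0.02], [-0.99, -0.03, -0.11], [0.11, -0.02, -0.99]]
scene [0.97997918 0.16427302 0.6691587 ] 448.6860597266122 [[-0.25, 0.97, 0.0], [0.72, 0.19, -0.67], [-0.65, -0.17, -0.74]]
[ 0.19115925 -0.62049919  0.22384103] [-1.16408023e-03  9.88854488e-01  1.48880533e-01 -1.85582143e-04] 0.08530783625337511 0.1
```

View pics/top1.png

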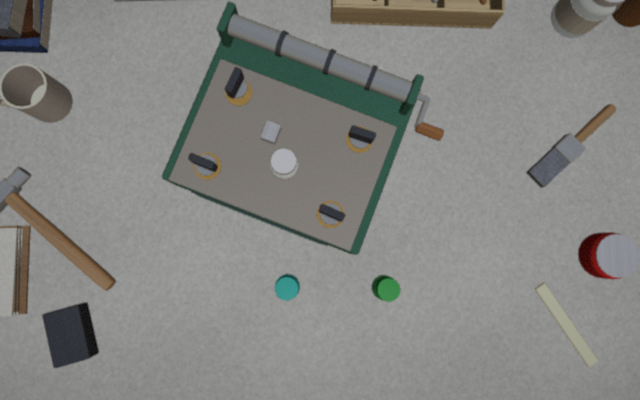

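View pics/scene1.png

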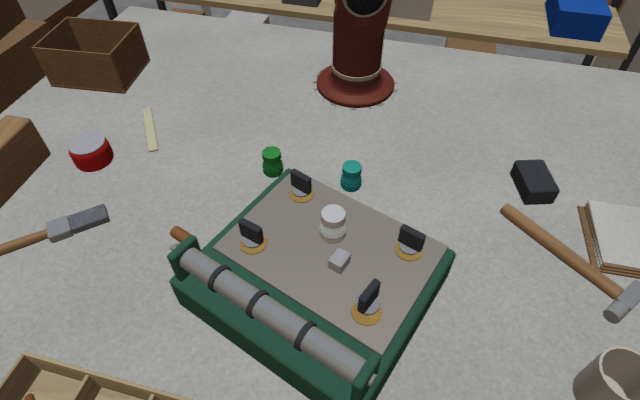

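The top view shows the machine with the open stud at about (235,83): its bar is square to the roller, and the other three bars, at (362,134), (203,162) and (332,212), lie along it. The jar is at (284,162) and a small loose grey block is at (271,131). The scene view agrees, with the open stud at (369,297).

Run:
```python
from h import *
import pickle
from scipy.spatial.transform import Rotation as Ro
W={}
for n,approx in (('top',[(237,90),(360,138),(207,165),(330,214)]),('scene',[(367,312),(253,242),(409,248),(301,193)])):
    c=pickle.load(open(n+'.pkl','rb')); hsv=cv2.cvtColor(c['img'],cv2.COLOR_RGB2HSV)
    m=cv2.inRange(hsv,(12,110,90),(28,255,255))
    P=[]
    for a in approx:
        mm=np.zeros_like(m); cv2.circle(mm,a,24,255,-1); mm&=m
        v,u=np.nonzero(mm); 
        hull=cv2.convexHull(np.c_[u,v].astype(np.int32)).reshape(-1,2)
        X=np.array([ray(c,p[0],p[1],0.086)[:2] for p in hull])
        A=np.c_[2*X,np.ones(len(X))]; s=np.linalg.lstsq(A,(X**2).sum(1),rcond=None)[0]
        P.append(s[:2]); print(n,a,len(u),s[:2].round(4),'r',np.sqrt(s[2]+s[:2]@s[:2]).round(4))
    W[n]=np.array(P)
    # rectangle: ref = machine coords
    Q=pts(c); g=cv2.cvtColor(c['img'],cv2.COLOR_RGB2GRAY)
    a=W[n][0]
    d=np.hypot(Q[...,0]-a[0],Q[...,1]-a[1])
    k=(d<.03)&(Q[...,2]>.135)&(Q[...,2]<.155)&(g<90)
    B=Q[k]; 
    if len(B): 
        (cx,cy),(w,h),ang=cv2.minAreaRect(B[:,:2].astype(np.float32)*1000)
        print('bar',len(B),cx,cy,w,h,ang,'z',np.percentile(B[:,2],[50,90,98]))
    # neighbours' tops
    for b in W[n][1:]:
        d=np.hypot(Q[...,0]-b[0],Q[...,1]-b[1]); k=(d<.03)&(g<80)
        print('locked z95',np.percentile(Q[...,2][k],95))
M=(W['top']+W['scene'])/2
ex=(M[0]+M[1]-M[2]-M[3])/2; ey=(M[0]+M[2]-M[1]-M[3])/2
print('mean',M.round(4).tolist(),'len',np.linalg.norm(ex),np.linalg.norm(ey))
print('yaw x',np.degrees(np.arctan2(ex[1],ex[0])),'yaw from y',np.degrees(np.arctan2(ey[1],ey[0]))-90,'center',M.mean(0))
s=robot.state(); R=Ro.from_quat(np.roll(s['tool_rot'],-1)).as_matrix(); print(R.round(3),s['joints'])
```

```text
top (237, 90) 188 [0.6685 0.1487] r 0.0205
top (360, 138) 101 [ 0.5962 -0.048 ] r 0.02
top (207, 165) 129 [0.5463 0.1933] r 0.0205
top (330, 214) 103 [ 0.4747 -0.0038] r 0.0205
bar 247 668.080810546875 148.68682861328125 11.973268508911133 39.940269470214844 66.98455810546875 z [0.1461561  0.14809044 0.1488212 ]
locked z95 0.13544113251070353
locked z95 0.1354773482206649
locked z95 0.13569001173186393
scene (367, 312) 327 [0.6704 0.1504] r 0.0209
scene (253, 242) 176 [ 0.5991 -0.0464] r 0.0207
scene (409, 248) 183 [0.5488 0.1948] r 0.0207
scene (301, 193) 149 [ 0.477  -0.0022] r 0.0208
bar 283 670.4529418945312 150.4485321044922 11.052419662475586 40.031044006347656 66.45380401611328 z [0.14581232 0.14732036 0.14783352]
locked z95 0.13397674335206722
locked z95 0.13388890075378934
locked z95 0.13360621235668663
mean [[0.6694, 0.1496], [0.5976, -0.0472], [0.5475, 0.194], [0.4759, -0.003]] len 0.12963294339384585 0.2095561931207006
yaw x -20.001738469436813 yaw from y -20.018774319871653 center [0.57261111 0.07334824]
[[ 0.956  0.294 -0.001]
 [ 0.294 -0.956  0.002]
 [-0.    -0.002 -1.   ]] [ 1.24547848  0.61581768 -0.01262986  1.42478714  0.00809749  1.10339532
 -0.04042104]
```

>>> {"op": "step_arm", "data": {
  "commands": [
    [19, -17, 0, -0.07, 0.6],
    [57, -50, 0, -0.2, 0.6],
    [97, -85, 0, -0.34, 0.6],
    [137, -119, 0, -0.48, 0.6],
    [177, -154, 0, -0.62, 0.6],
    [217, -189, 0, -0.77, 0.6],
    [257, -224, 0, -0.91, 0.6],
    [297, -259, 0, -1.06, 0.6],
    [337, -294, 0, -1.2, 0.6],
    [377, -329, 0, -1.34, 0.6],
    [417, -363, 0, -1.49, 0.6],
    [457, -398, 0, -1.63, 0.6],
    [497, -433, 0, -1.77, 0.6],
    [537, -468, 0, -1.92, 0.6],
    [577, -503, 0, -2.06, 0.6],
    [617, -537, 0, -2.2, 0.6],
    [653, -568, 0, -2.33, 0.6],
    [674, -586, 0, -2.41, 0.6],
    [684, -595, 0, -2.44, 0.6],
    [684, -595, 0, -2.44, 0.6]
  ]
}}

```text
time_s: 2.6
tcp_pos: [0.6695, 0.149, 0.2243]
tool_rot: [-0.001, 0.2, 0.98, -0.0]
contact_force: [-0.6, 0.5, -0.5]
opening: 0.0512
grip_force: 0.0
```

```bash
cat > m.py <<'E'
from h import *
from scipy.spatial.transform import Rotation as Ro
def show(tgt=np.array([0.6694,0.1496,0.134])):
    s=robot.state(); R=Ro.from_quat(np.roll(s['tool_rot'],-1)).as_matrix(); d=tgt-s['tcp_pos']
    print('t',s['time_s'],'tcp',s['tcp_pos'].round(4),'yaw',np.degrees(np.arctan2(R[1,0],R[0,0])).round(2),'delta tool mm',(R.T@d*1000).round(1),'z',R[:,2].round(3),'j',s['joints'].round(2),'F',s['contact_force'].round(1),'grip',s['grip_force'],s['opening'])
E
python3 - <<'E'
from m import *
show()
c=robot.camera('wrist'); save(c,'w1.png')
Q=pts(c); a=np.array([.6694,.1496]); g=cv2.cvtColor(c['img'],cv2.COLOR_RGB2GRAY)
k=(np.hypot(Q[...,0]-a[0],Q[...,1]-a[1])<.035)&(Q[...,2]>.138)&(Q[...,2]<.155)
B=Q[k]; print(len(B))
if len(B): print(cv2.minAreaRect(B[:,:2].astype(np.float32)*1000),np.median(B[:,2]))
E
```

```text
t 2.6 tcp [0.6695 0.149  0.2243] yaw 156.92 delta tool mm [ 0.2  0.6 90.3] z [-0.001 -0.    -1.   ] j [ 0.09  0.76 -0.68  1.29  0.47  1.26  0.56] F [-0.6  0.5 -0.5] grip 0.0 0.051153262316500844
761
((668.1480102539062, 150.3299560546875), (11.454179763793945, 38.99393844604492), 66.67918395996094) 0.14530537310463124
```

View pics/w1.png

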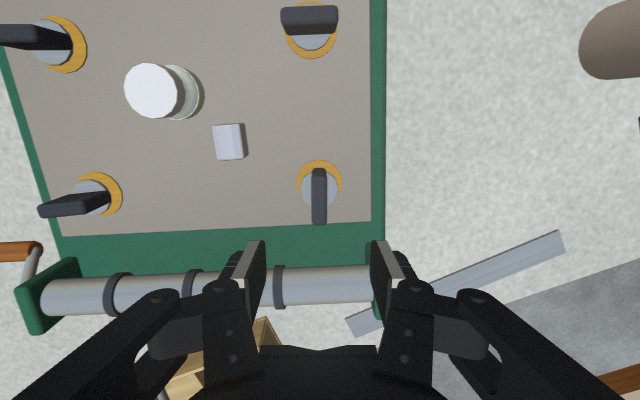

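The wrist view shows the open stud at (319,190), lined up between the fingers, with the jar clear at (155,90). I'll go down and grip.

>>> {"op": "step_arm", "data": {
  "commands": [
    [0, 0.6, 15, 0, 0.6],
    [0, 0.6, 40, 0, 0.6],
    [0, 0.6, 65, 0, 0.6],
    [0, 0.6, 82, 0, 0.6],
    [0, 0.6, 90, 0, 0.6],
    [0, 0.6, 90, 0, 0.6],
    [0, 0.6, 90, 0, 0],
    [0, 0.6, 90, 0, 0],
    [0, 0.6, 90, 0, 0],
    [0, 0.6, 90, 0, 0],
    [0, 0.6, 90, 0, 0]
  ]
}}

```text
time_s: 4.03
tcp_pos: [0.6706, 0.1498, 0.1358]
tool_rot: [0.001, 0.2, 0.98, 0.001]
contact_force: [0.4, 0.2, 4.2]
opening: 0.0093
grip_force: 58.9
```

```bash
python3 -c "
from m import *
show()"
```

```text
t 4.025 tcp [0.6706 0.1498 0.1358] yaw 156.92 delta tool mm [ 1.1 -0.7  1.8] z [ 0.002  0.001 -1.   ] j [ 0.08  0.84 -0.65  1.39  0.53  1.09  0.51] F [0.4 0.2 4.2] grip 58.86133074760437 0.009331198814166185
```

>>> {"op": "step_arm", "data": {
  "commands": [
    [0, 0, 4, 0, 0],
    [0, 0, 8, 0, 0],
    [0, 0, 12, 0, 0],
    [0, 0, 15, 0, 0],
    [0, 0, 17, 0, 0],
    [0, 0, 18, 0, 0],
    [0, 0, 18, 0, 0],
    [0, 0, 18, 0, 0]
  ]
}}

```text
time_s: 5.03
tcp_pos: [0.6708, 0.1499, 0.1184]
tool_rot: [0.001, 0.2, 0.98, 0.001]
contact_force: [-1.0, -0.2, 9.7]
opening: 0.0092
grip_force: 59.6
```

```bash
python3 -c "
from m import *
show()"
```

```text
t 5.025 tcp [0.6708 0.1499 0.1184] yaw 156.92 delta tool mm [  1.1  -0.8 -15.6] z [ 0.002  0.001 -1.   ] j [ 0.08  0.85 -0.64  1.41  0.54  1.06  0.5 ] F [-1.  -0.2  9.7] grip 59.59126353263855 0.009213042079857158
```

>>> {"op": "step_arm", "data": {
  "commands": [
    [0, 0, 0.7, 0, 0],
    [0, 0, 0.7, 0.08, 0],
    [0, 0, 0.7, 0.2, 0],
    [0, 0, 0.7, 0.33, 0],
    [0, 0, 0.7, 0.46, 0],
    [0, 0, 0.7, 0.6, 0],
    [0, 0, 0.7, 0.7, 0],
    [0, 0, 0.7, 0.7, 0]
  ]
}}

```text
time_s: 6.02
tcp_pos: [0.6702, 0.1492, 0.118]
tool_rot: [0.001, 0.524, 0.852, -0.0]
contact_force: [-1.9, -0.9, 10.9]
opening: 0.0094
grip_force: 59.8
```

```bash
python3 -c "
from m import *
show()"
```

```text
t 6.025 tcp [0.6702 0.1492 0.118 ] yaw 116.75 delta tool mm [  0.7  -0.6 -16. ] z [ 0.001 -0.001 -1.   ] j [-0.01  0.81 -0.46  1.41  0.4   1.   -0.09] F [-1.9 -0.9 10.9] grip 59.810367822647095 0.009390805242795043
```

>>> {"op": "step_arm", "data": {
  "commands": [
    [0, 0, 0, 0.08, 0],
    [0, 0, 0, 0.2, 0],
    [0, 0, 0, 0.34, 0],
    [0, 0, 0, 0.48, 0],
    [0, 0, 0, 0.62, 0],
    [0, 0, 0, 0.74, 0],
    [0, 0, 0, 0.81, 0],
    [0, 0, 0, 0.82, 0],
    [0, 0, 0, 0.82, 0]
  ]
}}

```text
time_s: 7.15
tcp_pos: [0.6692, 0.1492, 0.1179]
tool_rot: [-0.0, 0.82, 0.572, -0.001]
contact_force: [-5.1, -1.1, 12.2]
opening: 0.0092
grip_force: 60.0
```

```bash
python3 -c "
from m import *
show()"
```

```text
t 7.15 tcp [0.6692 0.1492 0.1179] yaw 69.82 delta tool mm [  0.5  -0.  -16.1] z [-0.001 -0.001 -1.   ] j [-0.12  0.79 -0.25  1.42  0.21  0.96 -0.77] F [-5.1 -1.1 12.2] grip 59.98337209224701 0.009166723121727
```

>>> {"op": "step_arm", "data": {
  "commands": [
    [0, 0, -2, 0, 0],
    [0, 0, -4, 0, 0],
    [0, 0, -4, 0, 0.5],
    [0, 0, -4, 0, 0.5],
    [0, 0, -4, 0, 0.5],
    [0, 0, -4, 0, 0.5],
    [0, 0, -12, 0, 0.5],
    [0, 0, -40, 0, 0.5],
    [0, 0, -75, 0, 0.5],
    [0, 0, -105, 0, 0.5],
    [0, 0, -120, 0, 0.5],
    [0, 0, -120, 0, 0.5]
  ]
}}

```text
time_s: 8.65
tcp_pos: [0.6706, 0.1496, 0.2374]
tool_rot: [0.0, 0.82, 0.572, 0.001]
contact_force: [-0.3, -0.1, -0.5]
opening: 0.0429
grip_force: 0.0
```

Run:
```python
from m import *
show()
c=robot.camera('wrist'); save(c,'w2.png'); save(robot.camera('scene'),'s2.png')
Q=pts(c); a=np.array([.6694,.1496])
k=(np.hypot(Q[...,0]-a[0],Q[...,1]-a[1])<.035)&(Q[...,2]>.12)&(Q[...,2]<.155)
B=Q[k]; print(len(B),cv2.minAreaRect(B[:,:2].astype(np.float32)*1000),np.median(B[:,2]))
```

```text
t 8.65 tcp [0.6706 0.1496 0.2374] yaw 69.84 delta tool mm [ -0.6  -1.3 103.4] z [ 0.002  0.001 -1.   ] j [-0.11  0.68 -0.27  1.28  0.18  1.2  -0.74] F [-0.3 -0.1 -0.5] grip 0.0 0.04287304487877523
655 ((668.54052734375, 150.2897491455078), (39.79515075683594, 11.747827529907227), 69.90571594238281) 0.13242557388926288
```

View pics/s2.png

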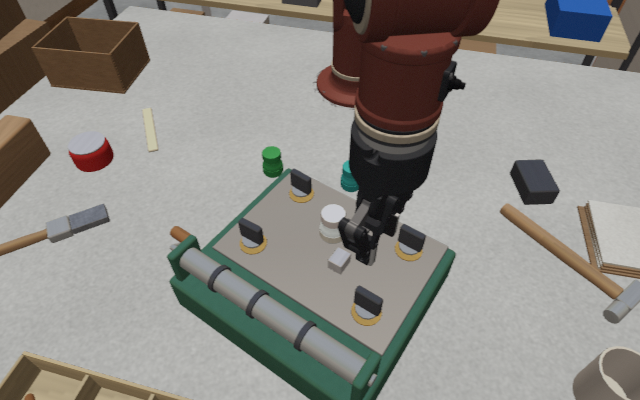

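The scene view shows the stud at (368,302) lying parallel to the others. Its bar is at 69.9° and its top at 0.1325 m, 13 mm lower than before, so it is locked down. The jar is upright at (333,218) and the gripper is clear.

```bash
python3 -c "
from plant import robot
print(robot.finish_job())"
```

```text
the job is handed in; nothing more can be done
None
```

The open stud is pushed in, turned a quarter turn clockwise and staying locked down in line with the other three, the jar is still upright, and I handed the job in at about 9 s; no verdict was returned.

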